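Put the lathe tooling back on its shadow pads

ROBOT

A 6-joint arm with a two-finger parallel gripper is mounted at the origin on the work surface. World frame = base frame: x ahead of the robot, y to its left, z up, the work surface at z = 0. Lengths are in mm, angles in rad, forces in N, time in s.
With the tool pointing down it reaches from about 300 to 775 mm from the base axis. Payload 14.6 kg.
Tool frame: the origin (TCP) lies midway between the tips of the shut fingers; the grasp point (between the pads) lies 19 mm behind it; z points along the fingers, y is the direction in which the jaws open and shut (so a half turn about z gives the same grasp; the last joint's range is limited). The gripper opens to 94 mm and grips with 3 to 60 N. Pads are 16 mm wide; open, the fingers measure 119 mm over their backs; the gripper's body (75 mm by 177 mm) begins 78 mm behind the grasp point.
Start: joints at [1.097, 0.3, 1.521, -0, 1.321, -0.067], TCP at [217.616, 505.106, 205.446] pointing down, gripper open.
Joint ranges: [-3.03, 3.03], [-0.79, 2.21], [0.23, 2.52], [-1.04, 4.18], [0, 3.07], [-2.55, 2.55]. Speed limits (rad/s): [2.22, 2.22, 2.57, 3.14, 3.14, 3.14].

INTERFACE

Orientations are given as [roll, pitch, yaw] about the fixed x, y, z axes, in that order (R = Rz(yaw) Ry(pitch) Rx(roll)).
In Python, from cell import manip gives the robot as it stands.
- The arm moves only by the tool play_rows, never from a script. Its argument "commands" is a list of rows, each an object of numbers: "x", "y", "z": the shift along the tool's x, y, z in m; "wx", "wy", "wz": the turn, a rotation vector about the tool's x, y, z in degrees; "grip": the opening, from 0 (shut) to 1 (fully open). In form: [{"x": .., "y": .., "z": .., "wx": .., "wy": .., "wz": .., "grip": ..}, ...]. A call has 1 to 20 rows; each row shifts and turns the commanded pose from where the row before left it, along the tool's axes as they then stand; what a row does not reach is not made up. A row lasts 1/8 s, in which the tool goes at most 62.5 mm and 10.7 degrees, less where a joint would pass 70% of its speed; a pose out of reach is approached as far as the arm can. A call is refused whole if a number of a shift passes 0.0625 or a number of a turn 10.7, either way. A call with a gripper value outside its range is refused whole. The fingers move at their own pace and stop on an object; "squeeze" is the grip in N (left out, the last holds). Time passes only in rows, so rows that do not move let the fingers close. It gives the time, the measured TCP pose, the force and the opening at its end, in the units of the state.
- manip.read_state(): the state, without advancing time (a new reading comes with each control period).
- manip.camera(name): name is "scene" or "top" or "wrist"; returns (picture, depth): 480x640x3 uint8, red, green, blue; 480x640 float32, mm along the optical axis (not along the pixel's ray), 0 where there is no reading.
- manip.camera_info(name): a dict with "intrinsics" (3x3 intrinsics, pixels), "k1" (the pictures are not rectified: a ray, as slopes to the right and down, at radius r is drawn at 1 + k1 r^2 times it, then the intrinsics apply), "camera_from_world" (4x4, takes a point from world to camera coordinates); the wrist camera has in their place "tool_from_camera" (4x4, takes a point from camera to tool coordinates, whose origin is the TCP and whose axes are the flange's). Camera axes: x right, y up, looking along -z (the intrinsics and any distortion apply to the point x, -y, -z); pixel columns grow to the right and rows downward; lengths in mm; the calibration is good to about 2 mm. A picture is of the moment at which its call begins: read the wrist's pose just before it. camera_info takes no time and is no camera call.
- manip.sign_off(): hands the job in, once; it reports no verdict.
The state is a dict: "clock": time; "joints": joint angles; "qd": joint speeds; "effort": joint torques, N m; "eef_pos": TCP position; "eef_rot": TCP orientation; "wrist_force": force on the tool from outside, world axes, zero at the start; "moment": the same for the moment, N m; "finger_gap": finger opening in mm.
Only numpy, scipy, OpenCV 4.12 (cv2) and the standard library are available. Lean on these libraries where they do the work, as an engineer would, in place of code of your own. Each camera call takes 0.05 s, during which the arm holds its last target.

TASK

Put the four pieces of lathe tooling away: stand each one upright on the rubber pad painted with its shape and colour (blue hexagonal block, yellow square block, red round collet, green tool holder), centred on its painted shape and turned to line up with it (any of the ways round that fit will do). Set them down gently rather than dropping them, let go of everything, and leave the brass ring and the small grey box where they are.

Things in the scene. Friction and masses are not known exactly. Their poses are not given: they have to be found in the camera images.
- hex_block: hexagonal steel collet block, loose, standing upright: 48 mm across flats (55 mm across corners), 60 mm tall, about 0.6 kg, top face painted blue round a dark bore. Origin at the centre of its underside, z up; its x axis is normal to one pair of flats (the other pairs are at 60 and 120 degrees).
- square_block: square steel collet block, loose, standing upright: 44 x 44 mm, 60 mm tall, about 0.55 kg, top face painted yellow round a dark bore. Origin at the centre of its underside, z up; x and y axes normal to its sides.
- collet: round steel collet, loose, standing on its wide head: head 44 mm in diameter up to 18 mm height, a taper to 24 mm, then a 33 mm diameter body up to 60 mm, about 0.3 kg, with a red band round the top 13 mm. Origin at the centre of its underside, z up.
- tool_holder: dark steel lathe tool holder, loose: block 60 mm (x) x 34 mm (y) x 44 mm tall, top face painted green, about 0.6 kg; a 16 mm round boring bar runs through it along x at 24 mm height and stands out 10 mm at both ends (80 mm overall); a round nut 18 mm across on its top reaches 53 mm height. The same either way round. Origin at the centre of its underside, z up.
- hex_pad: fixed round dark rubber pad, 94 mm across and 4 mm thick, with a painted blue hexagon, 54 mm across flats on it. Origin at the middle of its underside, so its top is 4 mm above the origin; z up. Its x axis is normal to one pair of the hexagon's flats.
- square_pad: fixed round dark rubber pad, 94 mm across and 4 mm thick, with a painted yellow square, 50 mm on it. Origin at the middle of its underside, so its top is 4 mm above the origin; z up. x and y axes normal to the square's sides.
- collet_pad: fixed round dark rubber pad, 94 mm across and 4 mm thick, with a painted red disc, 50 mm across on it. Origin at the middle of its underside, so its top is 4 mm above the origin; z up. Its yaw does not matter.
- holder_pad: fixed round dark rubber pad, 94 mm across and 4 mm thick, with a painted green outline of the tool holder: a 66 (x) x 40 (y) mm rectangle with an 18 mm wide stub at each end of x (86 mm overall) on it. Origin at the middle of its underside, so its top is 4 mm above the origin; z up. x along the rectangle's length.
- ring_gauge: bystander: loose plain brass ring, 48 mm outside and 24 mm inside diameter, 22 mm tall, lying flat among the tooling; to be left where it is. Origin at the centre of its underside.
- insert_box: bystander: loose small grey box with a paper label, 36 (x) x 30 (y) x 26 mm tall, among the tooling; to be left where it is. Origin at the centre of its underside.

How it is judged (in metres and radians):
At the end, for the whole second after the job is handed in: Each piece rests upright (0.1 rad) on the pad of its shape and colour, centres within 10 mm; hexagon, square and tool holder lined up within 0.22 rad (any equivalent way round); brass ring and grey box within 20 mm of their start (horizontal distance between hex_block and hex_pad below 0.01 m and z of hex_block in the frame of hex_pad between 0.001 and 0.008 m and angle between each of hex_block, square_block, collet, tool_holder's own z axis and vertical below 0.1 rad and linear speed of each of hex_block, square_block, collet, tool_holder below 0.02 m/s and angular speed of each of hex_block, square_block, collet, tool_holder below 0.1 rad/s and (angle between the x axis of hex_block and the x axis of hex_pad, either way round below 0.22 rad or angle between the x axis of hex_block and the x axis of hex_pad, either way round between 0.827 and 1.267 rad) and horizontal distance between square_block and square_pad below 0.01 m and z of square_block in the frame of square_pad between 0.001 and 0.008 m and (angle between the x axis of square_block and the x axis of square_pad, either way round below 0.22 rad or angle between the x axis of square_block and the x axis of square_pad, either way round above 1.351 rad) and horizontal distance between collet and collet_pad below 0.01 m and z of collet in the frame of collet_pad between 0.001 and 0.008 m and horizontal distance between tool_holder and holder_pad below 0.01 m and z of tool_holder in the frame of holder_pad between 0.001 and 0.008 m and angle between the x axis of tool_holder and the x axis of holder_pad, either way round below 0.22 rad and distance of each of ring_gauge, insert_box from where it was at the start of the episode below 0.02 m); the robot touches nothing.
It fails at once if the ring gauge is shifted by more than 20 mm (distance of ring_gauge from where it was at the start of the episode above 0.02 m).
It fails at once if the insert box is shifted by more than 20 mm (distance of insert_box from where it was at the start of the episode above 0.02 m).
It fails at once if a piece of tooling is dropped or thrown (moves faster than 0.6 m/s, a fall of about 2 cm, with no finger on it) ((linear speed of hex_block above 0.6 m/s and contact force between the fingers and hex_block below 0.01 N) or (linear speed of square_block above 0.6 m/s and contact force between the fingers and square_block below 0.01 N) or (linear speed of collet above 0.6 m/s and contact force between the fingers and collet below 0.01 N) or (linear speed of tool_holder above 0.6 m/s and contact force between the fingers and tool_holder below 0.01 N)).
It also fails if it takes over 109 s, if anything falls off the work surface, if the arm or the gripper's body presses on something with over 40 N, if the wrist force passes 120 N, or if a joint passes its speed limit or range.

## Working session

There is one attempt and no reset: what is moved stays moved. The work goes in short steps, Python scripts to look and compute and a tool call to move; the robot and the scene stay as the last step left them, time stands still between calls to the robot, and variables do not carry over. Pictures are saved under pics/ and viewed, and the job is handed in when it is done.

Besides the shell and the picture viewer there is one more tool, called after ">>>" by a JSON object that holds its "name" and its "arguments", one argument or row to a line. play_rows: Moves the arm, as the interface text tells. Its arguments: {"type":"object","properties":{"commands":{"type":"array"},"squeeze":{"type":"number"}},"required":["commands"]}

```bash
ls; mkdir -p pics; python3 - <<'E'
from cell import manip
import cv2,numpy as np
print(manip.read_state())
for n in ["scene","top","wrist"]:
    p,d=manip.camera(n); cv2.imwrite(f"pics/{n}0.png",p[:,:,::-1]); np.savez(f"pics/{n}0.npz",p=p,d=d)
    i=manip.camera_info(n); print(n,{k:np.round(np.array(v),4).tolist() for k,v in i.items()}, (d>0).mean())
E
```

```text
pics
{'clock': 0.0, 'joints': array([ 1.09741742e+00,  3.00441828e-01,  1.52160485e+00, -1.19990414e-06,
        1.32071915e+00, -6.66107905e-02]), 'qd': array([-0.00013318, -0.00165537, -0.00081635,  0.00091011,  0.0014439 ,
        0.00051803]), 'effort': array([ 1.12009740e-03, -5.31801260e+01, -3.52730262e+01,  7.08900648e-02,
        2.44285783e-02, -1.34037778e-04]), 'eef_pos': array([217.48524038, 504.87085008, 204.89234161]), 'eef_rot': array([-3.14042201e+00, -7.69284747e-05,  2.73482479e+00]), 'wrist_force': array([-0.73467206, -0.09843959, -0.23978977]), 'moment': array([-0.02346155, -0.02093762,  0.00250567]), 'finger_gap': 93.82115343872871}
scene {'intrinsics': [[479.8482, 0.0, 321.3102], [0.0, 479.8482, 237.982], [0.0, 0.0, 1.0]], 'k1': -0.0528, 'camera_from_world': [[0.7663, 0.6425, -0.0058, -376.6092], [-0.3925, 0.4751, 0.7875, 165.1968], [0.5087, -0.6012, 0.6162, -1336.4456], [0.0, 0.0, 0.0, 1.0]]} 0.9951953125
top {'intrinsics': [[441.1388, 0.0, 318.7406], [0.0, 441.1388, 241.9192], [0.0, 0.0, 1.0]], 'k1': -0.085, 'camera_from_world': [[0.0282, -0.9995, 0.0107, -32.2173], [0.9927, 0.0293, 0.1169, -512.7102], [-0.1172, 0.0073, 0.9931, -891.4883], [0.0, 0.0, 0.0, 1.0]]} 0.9960188802083333
wrist {'intrinsics': [[382.641, 0.0, 321.9811], [0.0, 382.641, 236.0569], [0.0, 0.0, 1.0]], 'k1': -0.0028, 'tool_from_camera': [[0.0005, 0.9591, 0.2829, 82.9021], [1.0, -0.0004, -0.0005, -0.5447], [-0.0004, 0.2829, -0.9591, -177.3909], [0.0, 0.0, 0.0, 1.0]]} 0.99591796875
```

View pics/top0.png

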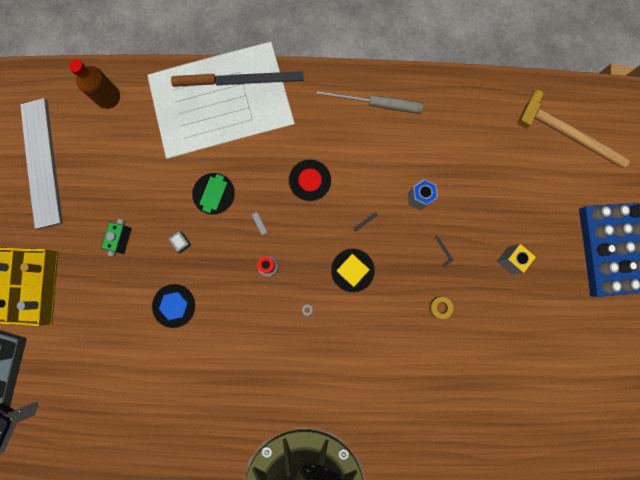

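View pics/scene0.png

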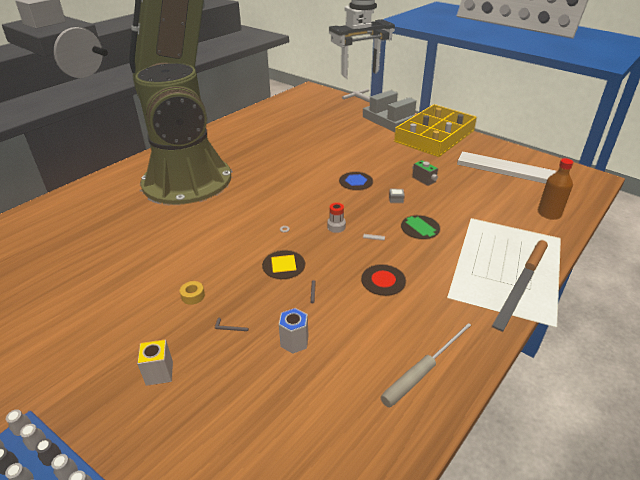

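View pics/wrist0.png

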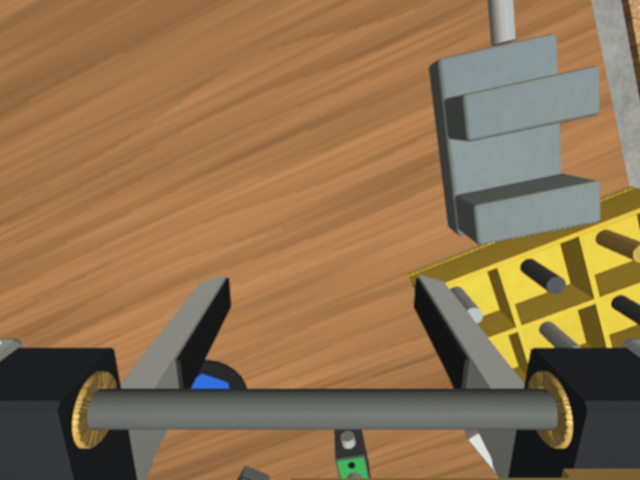

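```bash
cat > h.py <<'E'
import cv2,numpy as np
from cell import manip
def w2c(n):
    if n!="wrist": return np.array(manip.camera_info(n)["camera_from_world"])
def cast(n,uv,z,T=None):
    i=manip.camera_info(n); K=np.array(i["intrinsics"]); 
    a=cv2.undistortPoints(np.float64(uv).reshape(-1,1,2),K,np.array([i["k1"],0,0,0.])).reshape(-1,2)
    M=np.linalg.inv(np.array(i["camera_from_world"])) if T is None else T
    d=np.c_[a[:,0],-a[:,1],-np.ones(len(a))]@M[:3,:3].T; o=M[:3,3]
    return o+d*((z-o[2])/d[:,2])[:,None]
def tool(s):
    from scipy.spatial.transform import Rotation as R
    T=np.eye(4);T[:3,:3]=R.from_euler('xyz',s["eef_rot"]).as_matrix();T[:3,3]=s["eef_pos"];return T
RNG={'blue':((105,120,60),(125,255,255)),'yellow':((22,150,120),(32,255,255)),'red':((0,170,110),(6,255,255)),'green':((50,120,60),(75,255,255))}
def blobs(p,c,amin=60):
    h=cv2.cvtColor(p,cv2.COLOR_RGB2HSV); m=cv2.inRange(h,*RNG[c])
    cs,_=cv2.findContours(m,cv2.RETR_EXTERNAL,cv2.CHAIN_APPROX_NONE)
    return [q.reshape(-1,2) for q in cs if cv2.contourArea(q)>amin]
def desc(P,kind):
    P=np.float32(P[:,:2]); hull=cv2.convexHull(P); m=cv2.moments(hull)
    c=(m['m10']/m['m00'],m['m01']/m['m00'])
    r=cv2.minAreaRect(P); 
    # fourier orientation
    pts=hull.reshape(-1,2)-c
    # resample perimeter
    q=np.r_[pts,pts[:1]]; L=np.r_[0,np.cumsum(np.hypot(*np.diff(q,axis=0).T))]; t=np.linspace(0,L[-1],720,endpoint=False)
    x=np.interp(t,L,q[:,0]);y=np.interp(t,L,q[:,1]);th=np.arctan2(y,x);rr=np.hypot(x,y)
    n={'hex':6,'sq':4}.get(kind,2)
    f=np.sum(rr**4*np.exp(1j*n*th)); corner=np.angle(f)/n
    ang=corner+(np.pi/n if n!=2 else 0)
    per=2*np.pi/n
    return np.round(c,1),round(float(np.degrees(ang%per)),1),np.round(r[0],1),np.round(r[1],1),round(r[2],1)
E
python3 - <<'E'
from h import *
for n in ["top","scene"]:
    p=np.load(f"pics/{n}0.npz")['p']
    for c in RNG:
        for b in blobs(p,c):
            k={'blue':'hex','yellow':'sq'}.get(c,'x'); zt=44 if c=='green' else 60
            print(n,c,b.mean(0).round(),len(b),*[(z,)+desc(cast(n,b,z),k) for z in(4,zt)])
E
```

```text
top blue [173. 306.] 79 (4, array([370.6, 289.4]), 14.2, array([370.3, 289.5]), array([56.4, 62.6]), 74.3) (60, array([372.7, 271.5]), 14.2, array([372.4, 271.6]), array([53. , 58.9]), 74.3)
top blue [611. 247.] 729 (4, array([ 524.4, -680.3]), 0.8, array([ 521.1, -687.4]), array([203.6, 152.6]), 5.4) (60, array([ 517.4, -640.5]), 0.8, array([ 514.2, -647.1]), array([191.5, 143.5]), 5.4)
top blue [425. 192.] 62 (4, array([ 634.7, -248.2]), 33.9, array([ 635. , -247.9]), array([44.6, 51.7]), 89.5) (60, array([ 621.1, -234.1]), 33.9, array([ 621.4, -233.8]), array([41.9, 48.6]), 89.5)
top yellow [353. 270.] 69 (4, array([458.7, -91.8]), 48.4, array([458.6, -91.7]), array([51.5, 51.7]), 48.7) (60, array([455.6, -87. ]), 48.4, array([455.4, -86.9]), array([48.4, 48.6]), 48.7)
top yellow [ 18. 283.] 275 (4, array([401.7, 636.5]), 86.5, array([399.4, 640.3]), array([166.7, 109.7]), 0.0) (60, array([401.9, 598. ]), 86.5, array([399.8, 601.6]), array([156.8, 103.1]), 0.0)
top yellow [522. 258.] 58 (4, array([ 494.6, -463.8]), 51.0, array([ 494.7, -463.9]), array([44. , 43.4]), 51.7) (60, arr
[... 2914 characters left out ...]
3]), array([48.2, 50.2]), 35.3) (60, array([685. , -44.4]), 119.6, array([685.1, -43.6]), array([44.3, 46.1]), 35.3)
scene red [336. 208.] 38 (4, array([416.9, 148.3]), 126.9, array([417.8, 147.8]), array([33.1, 49. ]), 39.2) (60, array([467.1,  84. ]), 126.9, array([468. ,  83.6]), array([30.4, 45. ]), 39.2)
scene red [566. 163.] 35 (4, array([791.1, 763. ]), 100.2, array([792.1, 762.6]), array([31.6, 68.5]), 14.6) (60, array([810.8, 648.7]), 100.2, array([811.7, 648.3]), array([29. , 62.9]), 14.6)
scene green [420. 226.] 66 (4, array([617.6, 218.9]), 161.2, array([618.1, 218.9]), array([39.8, 86.2]), 72.1) (44, array([641.8, 168.9]), 161.2, array([642.3, 169. ]), array([37.4, 81.2]), 72.1)
```

```bash
cat >> h.py <<'E'
def delta(x,y,z,yaw,pr=True):
    s=manip.read_state(); p=s["eef_pos"]; a=s["eef_rot"][2]; 
    dyaw=(yaw-np.degrees(a)+180)%360-180
    def f(a): 
        X,Y=x-p[0],y-p[1]; return np.round([np.cos(a)*X+np.sin(a)*Y,np.sin(a)*X-np.cos(a)*Y,-(z-p[2])],1)
    print("t %.2f pos"%s["clock"],p.round(1),"rot",np.degrees(s["eef_rot"]).round(2),"gap %.1f"%s["finger_gap"],"F",s["wrist_force"].round(1))
    print("before turn",f(a),"after turn",f(np.radians(yaw)),"wz",round(-dyaw,2))
E
python3 -c "
from h import *
delta(511,415.3,20,167.3)"
```

```text
t 0.15 pos [217.5 504.9 205. ] rot [-179.95   -0.    156.69] gap 94.1 F [-0.2  1.3  0.1]
before turn [-305.    33.8  185. ] after turn [-306.   -22.9  185. ] wz -10.61
```

>>> {"name": "play_rows", "arguments": {
  "commands": [
    {"wz": -5.3,"grip": 1},
    {"wz": -5.3},
    {"x": -0.0437,"y": -0.0033,"z": 0.012},
    {"x": -0.0437,"y": -0.0033,"z": 0.012},
    {"x": -0.0437,"y": -0.0033,"z": 0.012},
    {"x": -0.0437,"y": -0.0033,"z": 0.012},
    {"x": -0.0437,"y": -0.0033,"z": 0.012},
    {"x": -0.0437,"y": -0.0033,"z": 0.012},
    {"x": -0.0437,"y": -0.0033,"z": 0.012},
    {},
    {}
  ],
  "squeeze": 30
}}

```text
$.commands[0]: bad value
```

```bash
python3 -c "
from h import *
delta(511,415.3,16,167.3)
p,d=manip.camera('wrist');cv2.imwrite('pics/w1.png',p[:,:,::-1])"
```

```text
t 0.15 pos [217.5 504.9 205. ] rot [-179.95   -0.    156.69] gap 94.1 F [-0.2  1.3  0.1]
before turn [-305.    33.8  189. ] after turn [-306.   -22.9  189. ] wz -10.61
```

View pics/w1.png

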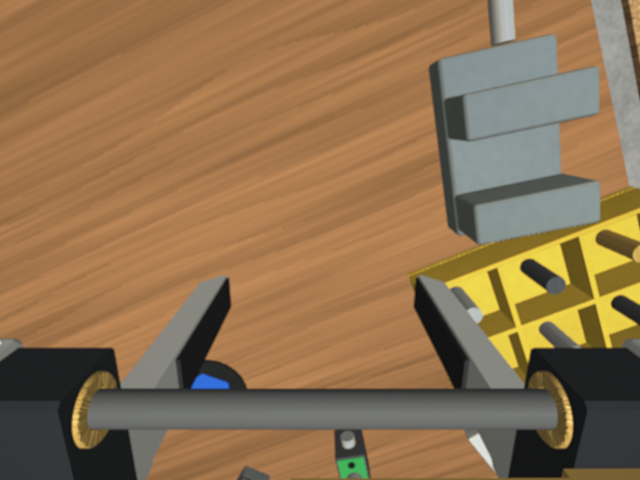

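The call was refused, probably because each row needs every field. The picture is unchanged: green nut at about (350,465), blue pad at (213,380).

>>> {"name": "play_rows", "arguments": {
  "commands": [
    {"x": 0,"y": 0,"z": 0,"wx": 0,"wy": 0,"wz": -5.3,"grip": 1},
    {"x": 0,"y": 0,"z": 0,"wx": 0,"wy": 0,"wz": -5.3,"grip": 1},
    {"x": -0.0437,"y": -0.0033,"z": 0.012,"wx": 0,"wy": 0,"wz": 0,"grip": 1},
    {"x": -0.0437,"y": -0.0033,"z": 0.012,"wx": 0,"wy": 0,"wz": 0,"grip": 1},
    {"x": -0.0437,"y": -0.0033,"z": 0.012,"wx": 0,"wy": 0,"wz": 0,"grip": 1},
    {"x": -0.0437,"y": -0.0033,"z": 0.012,"wx": 0,"wy": 0,"wz": 0,"grip": 1},
    {"x": -0.0437,"y": -0.0033,"z": 0.012,"wx": 0,"wy": 0,"wz": 0,"grip": 1},
    {"x": -0.0437,"y": -0.0033,"z": 0.012,"wx": 0,"wy": 0,"wz": 0,"grip": 1},
    {"x": -0.0437,"y": -0.0033,"z": 0.012,"wx": 0,"wy": 0,"wz": 0,"grip": 1},
    {"x": 0,"y": 0,"z": 0,"wx": 0,"wy": 0,"wz": 0,"grip": 1},
    {"x": 0,"y": 0,"z": 0,"wx": 0,"wy": 0,"wz": 0,"grip": 1}
  ],
  "squeeze": 30
}}

```text
clock: 1.58
eef_pos: [510.5, 415.4, 121.3]
eef_rot: [-3.141, -0.0, 2.92]
wrist_force: [-0.3, 0.2, -0.5]
finger_gap: 93.9
```

```bash
python3 -c "
from h import *
delta(511,415.3,16,167.3)
p,d=manip.camera('wrist');cv2.imwrite('pics/w2.png',p[:,:,::-1])"
```

```text
t 1.57 pos [510.5 415.4 121.3] rot [-1.7999e+02 -3.0000e-02  1.6729e+02] gap 93.9 F [-0.3  0.2 -0.5]
before turn [ -0.6  -0.  105.3] after turn [ -0.6  -0.  105.3] wz -0.01
```

View pics/w2.png

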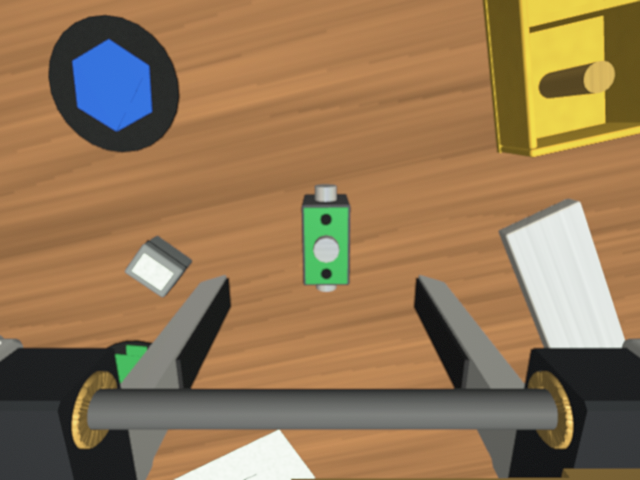

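Everything lines up: the holder is at about (326,245), aligned between the fingers. I'll go down and grip.

>>> {"name": "play_rows", "arguments": {
  "commands": [
    {"x": 0,"y": 0,"z": 0.03,"wx": 0,"wy": 0,"wz": 0,"grip": 1},
    {"x": 0,"y": 0,"z": 0.03,"wx": 0,"wy": 0,"wz": 0,"grip": 1},
    {"x": 0,"y": 0,"z": 0.025,"wx": 0,"wy": 0,"wz": 0,"grip": 1},
    {"x": 0,"y": 0,"z": 0.015,"wx": 0,"wy": 0,"wz": 0,"grip": 1},
    {"x": 0,"y": 0,"z": 0.007,"wx": 0,"wy": 0,"wz": 0,"grip": 0.5},
    {"x": 0,"y": 0,"z": 0,"wx": 0,"wy": 0,"wz": 0,"grip": 0},
    {"x": 0,"y": 0,"z": 0,"wx": 0,"wy": 0,"wz": 0,"grip": 0},
    {"x": 0,"y": 0,"z": 0,"wx": 0,"wy": 0,"wz": 0,"grip": 0},
    {"x": 0,"y": 0,"z": 0,"wx": 0,"wy": 0,"wz": 0,"grip": 0}
  ],
  "squeeze": 30
}}

```text
clock: 2.75
eef_pos: [511.1, 415.3, 14.8]
eef_rot: [3.141, 0.0, 2.92]
wrist_force: [-0.0, -0.6, 0.3]
finger_gap: 47.3
```

```bash
python3 -c "
from h import *
delta(617.7,217.8,100,161.9)"
```

```text
t 2.75 pos [511.1 415.3  14.8] rot [1.7998e+02 2.0000e-02 1.6729e+02] gap 47.3 F [-0.  -0.6  0.3]
before turn [-147.5 -169.2  -85.2] after turn [-162.7 -154.6  -85.2] wz 5.39
```

>>> {"name": "play_rows", "arguments": {
  "commands": [
    {"x": 0,"y": 0,"z": 0,"wx": 0,"wy": 0,"wz": 0,"grip": 0},
    {"x": 0,"y": 0,"z": 0,"wx": 0,"wy": 0,"wz": 0,"grip": 0},
    {"x": 0,"y": 0,"z": 0,"wx": 0,"wy": 0,"wz": 0,"grip": 0}
  ],
  "squeeze": 30
}}

```text
clock: 3.12
eef_pos: [511.1, 415.5, 14.6]
eef_rot: [3.141, 0.0, 2.92]
wrist_force: [1.2, 2.2, 0.3]
finger_gap: 33.6
```

>>> {"name": "play_rows", "arguments": {
  "commands": [
    {"x": 0,"y": 0,"z": -0.01,"wx": 0,"wy": 0,"wz": 0,"grip": 0},
    {"x": 0,"y": 0,"z": -0.025,"wx": 0,"wy": 0,"wz": 2.7,"grip": 0},
    {"x": 0,"y": 0,"z": -0.025,"wx": 0,"wy": 0,"wz": 2.7,"grip": 0},
    {"x": 0,"y": 0,"z": -0.02,"wx": 0,"wy": 0,"wz": 0,"grip": 0},
    {"x": -0.0122,"y": -0.0116,"z": 0,"wx": 0,"wy": 0,"wz": 0,"grip": 0},
    {"x": -0.0231,"y": -0.022,"z": 0,"wx": 0,"wy": 0,"wz": 0,"grip": 0},
    {"x": -0.0231,"y": -0.022,"z": 0,"wx": 0,"wy": 0,"wz": 0,"grip": 0},
    {"x": -0.0231,"y": -0.022,"z": 0,"wx": 0,"wy": 0,"wz": 0,"grip": 0},
    {"x": -0.0231,"y": -0.022,"z": 0,"wx": 0,"wy": 0,"wz": 0,"grip": 0},
    {"x": -0.0231,"y": -0.022,"z": 0,"wx": 0,"wy": 0,"wz": 0,"grip": 0},
    {"x": -0.0231,"y": -0.022,"z": 0,"wx": 0,"wy": 0,"wz": 0,"grip": 0},
    {"x": -0.0122,"y": -0.0116,"z": 0,"wx": 0,"wy": 0,"wz": 0,"grip": 0},
    {"x": 0,"y": 0,"z": 0.015,"wx": 0,"wy": 0,"wz": 0,"grip": 0},
    {"x": 0,"y": 0,"z": 0.015,"wx": 0,"wy": 0,"wz": 0,"grip": 0},
    {"x": 0,"y": 0,"z": 0,"wx": 0,"wy": 0,"wz": 0,"grip": 0}
  ],
  "squeeze": 30
}}

```text
clock: 5.0
eef_pos: [616.2, 217.7, 62.1]
eef_rot: [-3.14, -0.003, 2.827]
wrist_force: [-0.4, 0.2, -4.8]
finger_gap: 33.8
```

```bash
python3 -c "
from h import *
delta(617.7,217.8,19,161.9)
p,d=manip.camera('wrist');cv2.imwrite('pics/w3.png',p[:,:,::-1])"
```

```text
t 5.00 pos [616.2 217.7  62.1] rot [-179.89   -0.18  161.96] gap 33.8 F [-0.4  0.2 -4.8]
before turn [-1.4  0.5 43.1] after turn [-1.4  0.5 43.1] wz 0.06
```

View pics/w3.png

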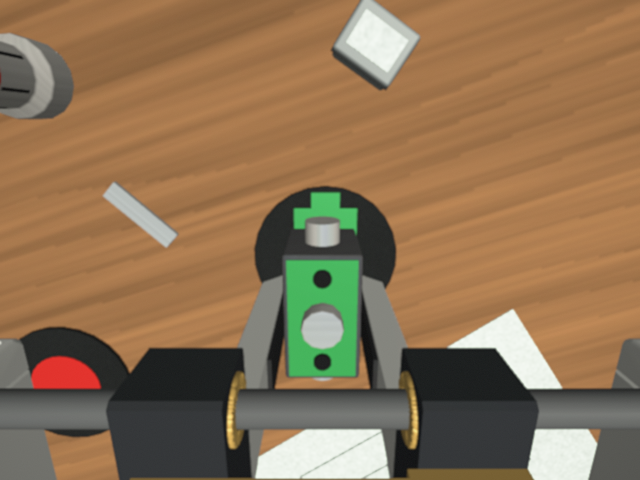

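The held holder covers its pad at about (322,240) and lines up with the green outline. Lowering.

>>> {"name": "play_rows", "arguments": {
  "commands": [
    {"x": -0.001,"y": 0.0005,"z": 0.012,"wx": 0,"wy": 0,"wz": 0,"grip": 0},
    {"x": 0,"y": 0,"z": 0.012,"wx": 0,"wy": 0,"wz": 0,"grip": 0},
    {"x": 0,"y": 0,"z": 0.009,"wx": 0,"wy": 0,"wz": 0,"grip": 0},
    {"x": 0,"y": 0,"z": 0.005,"wx": 0,"wy": 0,"wz": 0,"grip": 0},
    {"x": 0,"y": 0,"z": 0,"wx": 0,"wy": 0,"wz": 0,"grip": 0},
    {"x": 0,"y": 0,"z": 0,"wx": 0,"wy": 0,"wz": 0,"grip": 0}
  ],
  "squeeze": 30
}}

```text
clock: 5.8
eef_pos: [619.0, 217.3, 26.9]
eef_rot: [3.141, 0.001, 2.826]
wrist_force: [-0.1, 0.2, -5.1]
finger_gap: 33.8
```

```bash
python3 -c "
from h import *
delta(617.7,217.8,18.7,161.9)"
```

```text
t 5.80 pos [619.  217.3  26.9] rot [1.7997e+02 4.0000e-02 1.6189e+02] gap 33.8 F [-0.1  0.2 -5.1]
before turn [1.4 0.  8.2] after turn [1.4 0.  8.2] wz -0.01
```

>>> {"name": "play_rows", "arguments": {
  "commands": [
    {"x": 0.0012,"y": 0,"z": 0.004,"wx": 0,"wy": 0,"wz": 0,"grip": 0},
    {"x": 0,"y": 0,"z": 0.003,"wx": 0,"wy": 0,"wz": 0,"grip": 0},
    {"x": 0,"y": 0,"z": 0.001,"wx": 0,"wy": 0,"wz": 0,"grip": 0},
    {"x": 0,"y": 0,"z": 0.001,"wx": 0,"wy": 0,"wz": 0,"grip": 0},
    {"x": 0,"y": 0,"z": 0,"wx": 0,"wy": 0,"wz": 0,"grip": 0}
  ],
  "squeeze": 30
}}

```text
clock: 6.42
eef_pos: [617.7, 217.7, 18.6]
eef_rot: [3.141, 0.0, 2.826]
wrist_force: [-5.9, -1.4, 5.9]
finger_gap: 33.6
```

>>> {"name": "play_rows", "arguments": {
  "commands": [
    {"x": 0,"y": 0,"z": 0,"wx": 0,"wy": 0,"wz": 0,"grip": 1},
    {"x": 0,"y": 0,"z": 0,"wx": 0,"wy": 0,"wz": 0,"grip": 1},
    {"x": 0,"y": 0,"z": 0,"wx": 0,"wy": 0,"wz": 0,"grip": 1},
    {"x": 0,"y": 0,"z": -0.005,"wx": 0,"wy": 0,"wz": 0,"grip": 1},
    {"x": 0,"y": 0,"z": -0.02,"wx": 0,"wy": 0,"wz": 0,"grip": 1},
    {"x": 0,"y": 0,"z": -0.03,"wx": 0,"wy": 0,"wz": 0,"grip": 1},
    {"x": 0,"y": 0,"z": -0.02,"wx": 0,"wy": 0,"wz": 9.35,"grip": 1},
    {"x": 0,"y": 0,"z": -0.015,"wx": 0,"wy": 0,"wz": 9.35,"grip": 1},
    {"x": 0,"y": 0,"z": -0.01,"wx": 0,"wy": 0,"wz": 9.35,"grip": 1},
    {"x": 0,"y": 0,"z": 0,"wx": 0,"wy": 0,"wz": 9.35,"grip": 1}
  ],
  "squeeze": 30
}}

```text
clock: 7.68
eef_pos: [618.2, 217.8, 120.2]
eef_rot: [3.139, 0.001, 2.167]
wrist_force: [-0.4, 0.8, -0.8]
finger_gap: 93.6
```

```bash
python3 -c "
from h import *
delta(621.3,-233.6,120,124.5)
p,d=manip.camera('top');cv2.imwrite('pics/t1.png',p[:,:,::-1]); 
for b in blobs(p,'green'): print(desc(cast('top',b,48),'x'))"
```

```text
t 7.67 pos [618.2 217.8 120.2] rot [1.7983e+02 6.0000e-02 1.2418e+02] gap 93.6 F [-0.4  0.8 -0.8]
before turn [-3.752e+02 -2.511e+02  2.000e-01] after turn [-3.738e+02 -2.532e+02  2.000e-01] wz -0.32
```

View pics/t1.png

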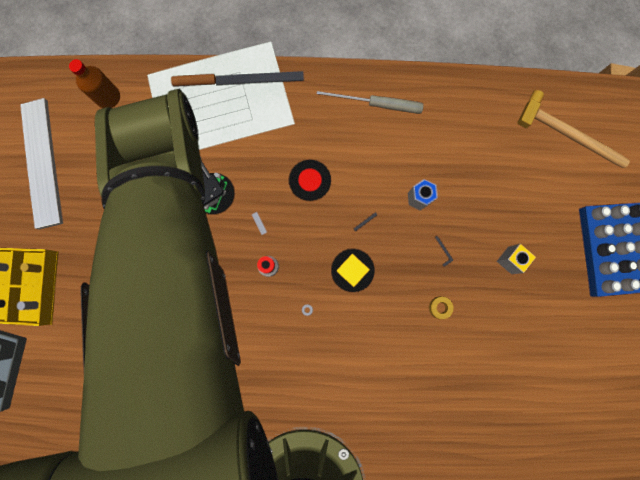

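The arm hides the holder, so I'll check it after this move. The hex is still at (425,192). Fingers opened quickly.

>>> {"name": "play_rows", "arguments": {
  "commands": [
    {"x": -0.0374,"y": -0.0252,"z": 0,"wx": 0,"wy": 0,"wz": 0,"grip": 1},
    {"x": -0.0374,"y": -0.0252,"z": 0,"wx": 0,"wy": 0,"wz": 0,"grip": 1},
    {"x": -0.0374,"y": -0.0252,"z": 0,"wx": 0,"wy": 0,"wz": 0,"grip": 1},
    {"x": -0.0374,"y": -0.0252,"z": 0,"wx": 0,"wy": 0,"wz": 0,"grip": 1},
    {"x": -0.0374,"y": -0.0252,"z": 0,"wx": 0,"wy": 0,"wz": 0,"grip": 1},
    {"x": -0.0374,"y": -0.0252,"z": 0,"wx": 0,"wy": 0,"wz": 0,"grip": 1},
    {"x": -0.0374,"y": -0.0252,"z": 0,"wx": 0,"wy": 0,"wz": 0,"grip": 1},
    {"x": -0.0374,"y": -0.0252,"z": 0,"wx": 0,"wy": 0,"wz": 0,"grip": 1},
    {"x": -0.0374,"y": -0.0252,"z": 0,"wx": 0,"wy": 0,"wz": 0,"grip": 1},
    {"x": -0.0374,"y": -0.0252,"z": 0,"wx": 0,"wy": 0,"wz": 0,"grip": 1},
    {"x": 0,"y": 0,"z": 0,"wx": 0,"wy": 0,"wz": 0,"grip": 1},
    {"x": 0,"y": 0,"z": 0,"wx": 0,"wy": 0,"wz": 0,"grip": 1},
    {"x": 0,"y": 0,"z": 0,"wx": 0,"wy": 0,"wz": 0,"grip": 1}
  ],
  "squeeze": 30
}}

```text
clock: 9.35
eef_pos: [621.9, -232.1, 117.9]
eef_rot: [3.141, 0.0, 2.175]
wrist_force: [0.7, 0.4, -0.8]
finger_gap: 93.9
```

```bash
python3 -c "
from h import *
delta(621.3,-233.6,18,124.5)
p,d=manip.camera('top'); 
for b in blobs(p,'green'): print(desc(cast('top',b,48),'x'))
p,d=manip.camera('wrist');cv2.imwrite('pics/w4.png',p[:,:,::-1])"
```

```text
t 9.35 pos [ 621.9 -232.1  117.9] rot [1.7999e+02 1.0000e-02 1.2461e+02] gap 93.9 F [ 0.7  0.4 -0.8]
before turn [-0.9 -1.4 99.9] after turn [-0.9 -1.4 99.9] wz 0.11
(array([594.8, 200.5]), 149.4, array([596.8, 195.5]), array([23.9, 78.3]), 55.0)
(array([616.9, 216.4]), 163.4, array([617.3, 216.1]), array([31.4, 58. ]), 71.9)
```

View pics/w4.png

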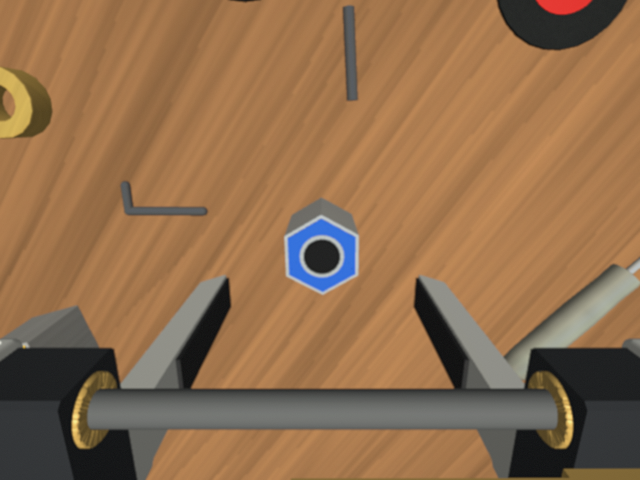

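Holder reads (617,216), on its pad. The hex is at (321,255) with its flats parallel to the fingers. Going down.

>>> {"name": "play_rows", "arguments": {
  "commands": [
    {"x": -0.0008,"y": -0.0014,"z": 0.03,"wx": 0,"wy": 0,"wz": 0,"grip": 1},
    {"x": 0,"y": 0,"z": 0.03,"wx": 0,"wy": 0,"wz": 0,"grip": 1},
    {"x": 0,"y": 0,"z": 0.025,"wx": 0,"wy": 0,"wz": 0,"grip": 1},
    {"x": 0,"y": 0,"z": 0.015,"wx": 0,"wy": 0,"wz": 0,"grip": 1},
    {"x": 0,"y": 0,"z": 0,"wx": 0,"wy": 0,"wz": 0,"grip": 0},
    {"x": 0,"y": 0,"z": 0,"wx": 0,"wy": 0,"wz": 0,"grip": 0},
    {"x": 0,"y": 0,"z": 0,"wx": 0,"wy": 0,"wz": 0,"grip": 0},
    {"x": 0,"y": 0,"z": 0,"wx": 0,"wy": 0,"wz": 0,"grip": 0},
    {"x": 0,"y": 0,"z": 0,"wx": 0,"wy": 0,"wz": 0,"grip": 0},
    {"x": 0,"y": 0,"z": 0,"wx": 0,"wy": 0,"wz": 0,"grip": 0},
    {"x": 0,"y": 0,"z": 0,"wx": 0,"wy": 0,"wz": 0,"grip": 0}
  ],
  "squeeze": 35
}}

```text
clock: 10.82
eef_pos: [621.4, -234.8, 17.9]
eef_rot: [3.141, 0.001, 2.173]
wrist_force: [2.6, 1.6, 4.0]
finger_gap: 47.7
```

```bash
python3 -c "
from h import *
delta(370.6,290,120,104.5)"
```

```text
t 10.82 pos [ 621.4 -234.8   17.9] rot [1.7996e+02 4.0000e-02 1.2450e+02] gap 47.7 F [2.6 1.6 4. ]
before turn [ 574.5   90.5 -102.1] after turn [ 570.8 -111.4 -102.1] wz 20.0
```

>>> {"name": "play_rows", "arguments": {
  "commands": [
    {"x": 0,"y": 0,"z": -0.01,"wx": 0,"wy": 0,"wz": 0,"grip": 0},
    {"x": 0,"y": 0,"z": -0.03,"wx": 0,"wy": 0,"wz": 6,"grip": 0},
    {"x": 0,"y": 0,"z": -0.03,"wx": 0,"wy": 0,"wz": 7,"grip": 0},
    {"x": 0,"y": 0,"z": -0.03,"wx": 0,"wy": 0,"wz": 7,"grip": 0},
    {"x": 0.019,"y": -0.0037,"z": 0,"wx": 0,"wy": 0,"wz": 0,"grip": 0},
    {"x": 0.038,"y": -0.0074,"z": 0,"wx": 0,"wy": 0,"wz": 0,"grip": 0},
    {"x": 0.038,"y": -0.0074,"z": 0,"wx": 0,"wy": 0,"wz": 0,"grip": 0},
    {"x": 0.038,"y": -0.0074,"z": 0,"wx": 0,"wy": 0,"wz": 0,"grip": 0},
    {"x": 0.038,"y": -0.0074,"z": 0,"wx": 0,"wy": 0,"wz": 0,"grip": 0},
    {"x": 0.038,"y": -0.0074,"z": 0,"wx": 0,"wy": 0,"wz": 0,"grip": 0},
    {"x": 0.038,"y": -0.0074,"z": 0,"wx": 0,"wy": 0,"wz": 0,"grip": 0},
    {"x": 0.038,"y": -0.0074,"z": 0,"wx": 0,"wy": 0,"wz": 0,"grip": 0},
    {"x": 0.038,"y": -0.0074,"z": 0,"wx": 0,"wy": 0,"wz": 0,"grip": 0},
    {"x": 0.038,"y": -0.0074,"z": 0,"wx": 0,"wy": 0,"wz": 0,"grip": 0},
    {"x": 0.038,"y": -0.0074,"z": 0,"wx": 0,"wy": 0,"wz": 0,"grip": 0},
    {"x": 0.038,"y": -0.0074,"z": 0,"wx": 0,"wy": 0,"wz": 0,"grip": 0},
    {"x": 0.038,"y": -0.0074,"z": 0,"wx": 0,"wy": 0,"wz": 0,"grip": 0},
    {"x": 0.038,"y": -0.0074,"z": 0,"wx": 0,"wy": 0,"wz": 0,"grip": 0},
    {"x": 0.038,"y": -0.0074,"z": 0,"wx": 0,"wy": 0,"wz": 0,"grip": 0},
    {"x": 0.019,"y": -0.0037,"z": 0,"wx": 0,"wy": 0,"wz": 0,"grip": 0}
  ],
  "squeeze": 35
}}

```text
clock: 13.32
eef_pos: [369.6, 290.3, 117.3]
eef_rot: [-3.14, 0.001, 1.825]
wrist_force: [-0.6, -0.2, -5.5]
finger_gap: 47.9
```

>>> {"name": "play_rows", "arguments": {
  "commands": [
    {"x": 0,"y": 0,"z": 0.025,"wx": 0,"wy": 0,"wz": 0,"grip": 0},
    {"x": 0,"y": 0,"z": 0.025,"wx": 0,"wy": 0,"wz": 0,"grip": 0},
    {"x": 0,"y": 0,"z": 0,"wx": 0,"wy": 0,"wz": 0,"grip": 0},
    {"x": 0,"y": 0,"z": 0,"wx": 0,"wy": 0,"wz": 0,"grip": 0},
    {"x": 0,"y": 0,"z": 0,"wx": 0,"wy": 0,"wz": 0,"grip": 0}
  ],
  "squeeze": 35
}}

```text
clock: 13.95
eef_pos: [371.3, 289.5, 68.5]
eef_rot: [3.14, -0.0, 1.824]
wrist_force: [-0.4, 0.8, -5.4]
finger_gap: 48.2
```

```bash
python3 -c "
from h import *
delta(370.6,290,22,104.5)
p,d=manip.camera('wrist');cv2.imwrite('pics/w5.png',p[:,:,::-1])"
```

```text
t 13.95 pos [371.3 289.5  68.5] rot [ 1.7992e+02 -3.0000e-02  1.0448e+02] gap 48.2 F [-0.4  0.8 -5.4]
before turn [ 0.7 -0.6 46.5] after turn [ 0.7 -0.6 46.5] wz -0.02
```

View pics/w5.png

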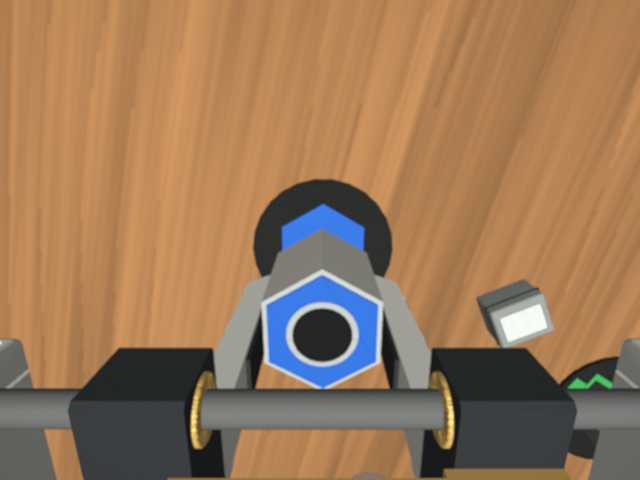

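The hexagon is parallel to the painted one at (322,235) and centred on it. Lowering.

>>> {"name": "play_rows", "arguments": {
  "commands": [
    {"x": 0.0005,"y": -0.0005,"z": 0.015,"wx": 0,"wy": 0,"wz": 0,"grip": 0},
    {"x": 0,"y": 0,"z": 0.012,"wx": 0,"wy": 0,"wz": 0,"grip": 0},
    {"x": 0,"y": 0,"z": 0.01,"wx": 0,"wy": 0,"wz": 0,"grip": 0},
    {"x": 0,"y": 0,"z": 0.004,"wx": 0,"wy": 0,"wz": 0,"grip": 0},
    {"x": 0,"y": 0,"z": 0.002,"wx": 0,"wy": 0,"wz": 0,"grip": 0},
    {"x": 0,"y": 0,"z": 0.001,"wx": 0,"wy": 0,"wz": 0,"grip": 0},
    {"x": 0,"y": 0,"z": 0.001,"wx": 0,"wy": 0,"wz": 0,"grip": 0},
    {"x": 0,"y": 0,"z": 0.0005,"wx": 0,"wy": 0,"wz": 0,"grip": 0},
    {"x": 0,"y": 0,"z": 0,"wx": 0,"wy": 0,"wz": 0,"grip": 0},
    {"x": 0,"y": 0,"z": 0,"wx": 0,"wy": 0,"wz": 0,"grip": 0}
  ],
  "squeeze": 35
}}

```text
clock: 15.25
eef_pos: [370.3, 289.7, 22.0]
eef_rot: [3.141, -0.0, 1.824]
wrist_force: [-0.5, -0.2, -6.7]
finger_gap: 47.7
```

>>> {"name": "play_rows", "arguments": {
  "commands": [
    {"x": 0,"y": 0,"z": 0.0005,"wx": 0,"wy": 0,"wz": 0,"grip": 0},
    {"x": 0,"y": 0,"z": 0.0005,"wx": 0,"wy": 0,"wz": 0,"grip": 0},
    {"x": 0,"y": 0,"z": 0,"wx": 0,"wy": 0,"wz": 0,"grip": 0},
    {"x": 0,"y": 0,"z": 0,"wx": 0,"wy": 0,"wz": 0,"grip": 0}
  ],
  "squeeze": 35
}}

```text
clock: 15.75
eef_pos: [370.3, 289.8, 21.8]
eef_rot: [3.141, -0.0, 1.824]
wrist_force: [-5.0, -2.7, 11.3]
finger_gap: 47.9
```

>>> {"name": "play_rows", "arguments": {
  "commands": [
    {"x": 0,"y": 0,"z": 0,"wx": 0,"wy": 0,"wz": 0,"grip": 1},
    {"x": 0,"y": 0,"z": 0,"wx": 0,"wy": 0,"wz": 0,"grip": 1},
    {"x": 0,"y": 0,"z": 0,"wx": 0,"wy": 0,"wz": 0,"grip": 1},
    {"x": 0,"y": 0,"z": -0.005,"wx": 0,"wy": 0,"wz": 0,"grip": 1},
    {"x": 0,"y": 0,"z": -0.02,"wx": 0,"wy": 0,"wz": 0,"grip": 1},
    {"x": 0,"y": 0,"z": -0.03,"wx": 0,"wy": 0,"wz": 0,"grip": 1},
    {"x": 0,"y": 0,"z": -0.03,"wx": 0,"wy": 0,"wz": 0,"grip": 1},
    {"x": 0,"y": 0,"z": -0.01,"wx": 0,"wy": 0,"wz": 0,"grip": 1}
  ],
  "squeeze": 35
}}

```text
clock: 16.75
eef_pos: [370.8, 290.0, 117.6]
eef_rot: [3.139, -0.001, 1.824]
wrist_force: [0.1, -0.3, -0.2]
finger_gap: 93.8
```

```bash
python3 -c "
from h import *
delta(461.5,89,26,104.5)"
```

```text
t 16.75 pos [370.8 290.  117.6] rot [ 1.7985e+02 -5.0000e-02  1.0449e+02] gap 93.8 F [ 0.1 -0.3 -0.2]
before turn [-217.3   37.5   91.6] after turn [-217.3   37.5   91.6] wz -0.01
```

>>> {"name": "play_rows", "arguments": {
  "commands": [
    {"x": -0.0362,"y": 0.0063,"z": 0,"wx": 0,"wy": 0,"wz": 0,"grip": 1},
    {"x": -0.0362,"y": 0.0063,"z": 0,"wx": 0,"wy": 0,"wz": 0,"grip": 1},
    {"x": -0.0362,"y": 0.0063,"z": 0,"wx": 0,"wy": 0,"wz": 0,"grip": 1},
    {"x": -0.0362,"y": 0.0063,"z": 0,"wx": 0,"wy": 0,"wz": 0,"grip": 1},
    {"x": -0.0362,"y": 0.0063,"z": 0,"wx": 0,"wy": 0,"wz": 0,"grip": 1},
    {"x": -0.0362,"y": 0.0063,"z": 0,"wx": 0,"wy": 0,"wz": 0,"grip": 1},
    {"x": 0,"y": 0,"z": 0,"wx": 0,"wy": 0,"wz": 0,"grip": 1},
    {"x": 0,"y": 0,"z": 0,"wx": 0,"wy": 0,"wz": 0,"grip": 1},
    {"x": 0,"y": 0,"z": 0,"wx": 0,"wy": 0,"wz": 0,"grip": 1}
  ],
  "squeeze": 30
}}

```text
clock: 17.88
eef_pos: [460.8, 89.6, 115.7]
eef_rot: [-3.141, -0.0, 1.825]
wrist_force: [-0.1, -0.4, 0.3]
finger_gap: 94.2
```

```bash
python3 -c "
from h import *
s=manip.read_state()
delta(461.5,89,26,104.5)
p,d=manip.camera('wrist');cv2.imwrite('pics/w6.png',p[:,:,::-1])
T=tool(s)@np.array(manip.camera_info('wrist')['tool_from_camera'])
for b in blobs(p,'red'): print(b.mean(0),[desc(cast('wrist',b,z,T),'x') for z in (4,60)])
p,d=manip.camera('top')
for b in blobs(p,'blue'): print(b.mean(0),[desc(cast('top',b,z),'hex') for z in (64,)])
"
```

```text
t 17.88 pos [460.8  89.6 115.7] rot [-1.7998e+02 -1.0000e-02  1.0455e+02] gap 94.2 F [-0.1 -0.4  0.3]
before turn [-0.7  0.5 89.7] after turn [-0.7  0.5 89.7] wz 0.05
[517.87368421 359.90526316] [(array([654.3,  21.2]), 134.7, array([657.8,  22. ]), array([21. , 41.9]), 53.9), (array([612.7,  49.8]), 134.7, array([615.5,  50.5]), array([17. , 33.8]), 53.9)]
[324.09459459 252.81756757] [(array([466.5,  73.3]), 105.3, array([465.9,  73.1]), array([40.9, 44.1]), 33.2), (array([461.3,  91.9]), 105.3, array([460.8,  91.7]), array([33. , 35.5]), 33.2)]
[163.33846154 307.12307692] [(array([369.7, 289.1]), 14.5, array([369.6, 288.9]), array([43.7, 47.9]), 20.2)]
[611.59467041 247.76437588] [(array([ 516.7, -637.5]), 0.8, array([ 513.6, -644.2]), array([190.5, 142.9]), 5.4)]
```

View pics/w6.png

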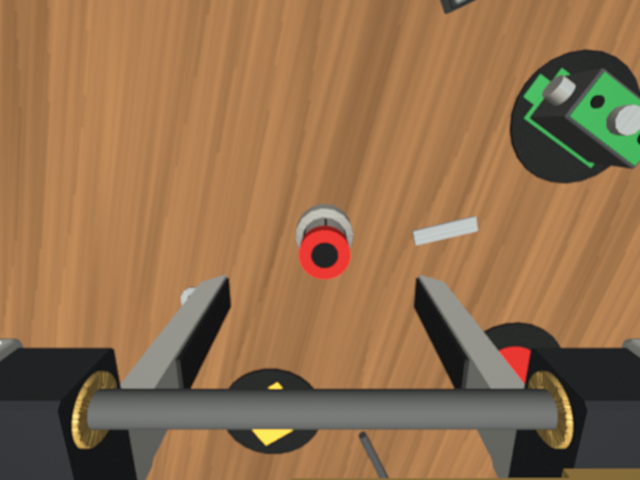

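Hex checked at (369.7,289.1), 14.5°, against a pad at (370.6,290), 14.2°. The collet is at (324,252) between the jaws. Going down and closing onto 33 mm.

>>> {"name": "play_rows", "arguments": {
  "commands": [
    {"x": -0.0002,"y": 0.0005,"z": 0.03,"wx": 0,"wy": 0,"wz": 0,"grip": 1},
    {"x": 0,"y": 0,"z": 0.03,"wx": 0,"wy": 0,"wz": 0,"grip": 1},
    {"x": 0,"y": 0,"z": 0.02,"wx": 0,"wy": 0,"wz": 0,"grip": 1},
    {"x": 0,"y": 0,"z": 0.01,"wx": 0,"wy": 0,"wz": 0,"grip": 0.6},
    {"x": 0,"y": 0,"z": 0,"wx": 0,"wy": 0,"wz": 0,"grip": 0},
    {"x": 0,"y": 0,"z": 0,"wx": 0,"wy": 0,"wz": 0,"grip": 0},
    {"x": 0,"y": 0,"z": 0,"wx": 0,"wy": 0,"wz": 0,"grip": 0},
    {"x": 0,"y": 0,"z": 0,"wx": 0,"wy": 0,"wz": 0,"grip": 0},
    {"x": 0,"y": 0,"z": 0,"wx": 0,"wy": 0,"wz": 0,"grip": 0},
    {"x": 0,"y": 0,"z": 0,"wx": 0,"wy": 0,"wz": 0,"grip": 0},
    {"x": 0,"y": 0,"z": 0,"wx": 0,"wy": 0,"wz": 0,"grip": 0},
    {"x": 0,"y": 0,"z": 0,"wx": 0,"wy": 0,"wz": 0,"grip": 0}
  ],
  "squeeze": 30
}}

```text
clock: 19.48
eef_pos: [461.9, 88.8, 26.1]
eef_rot: [3.141, 0.0, 1.824]
wrist_force: [-0.7, 0.5, 2.0]
finger_gap: 31.9
```

```bash
python3 -c "
from h import *
delta(654,7.5,100,104.5)"
```

```text
t 19.48 pos [461.9  88.8  26.1] rot [179.99   0.   104.49] gap 31.9 F [-0.7  0.5  2. ]
before turn [-126.8  165.7  -73.9] after turn [-126.8  165.7  -73.9] wz -0.01
```

>>> {"name": "play_rows", "arguments": {
  "commands": [
    {"x": 0,"y": 0,"z": -0.01,"wx": 0,"wy": 0,"wz": 0,"grip": 0},
    {"x": 0,"y": 0,"z": -0.025,"wx": 0,"wy": 0,"wz": 0,"grip": 0},
    {"x": 0,"y": 0,"z": -0.025,"wx": 0,"wy": 0,"wz": 0,"grip": 0},
    {"x": -0.0091,"y": 0.0118,"z": 0,"wx": 0,"wy": 0,"wz": 0,"grip": 0},
    {"x": -0.0181,"y": 0.0237,"z": 0,"wx": 0,"wy": 0,"wz": 0,"grip": 0},
    {"x": -0.0181,"y": 0.0237,"z": 0,"wx": 0,"wy": 0,"wz": 0,"grip": 0},
    {"x": -0.0181,"y": 0.0237,"z": 0,"wx": 0,"wy": 0,"wz": 0,"grip": 0},
    {"x": -0.0181,"y": 0.0237,"z": 0,"wx": 0,"wy": 0,"wz": 0,"grip": 0},
    {"x": -0.0181,"y": 0.0237,"z": 0,"wx": 0,"wy": 0,"wz": 0,"grip": 0},
    {"x": -0.0181,"y": 0.0237,"z": 0,"wx": 0,"wy": 0,"wz": 0,"grip": 0},
    {"x": -0.0091,"y": 0.0118,"z": 0,"wx": 0,"wy": 0,"wz": 0,"grip": 0},
    {"x": 0,"y": 0,"z": 0.025,"wx": 0,"wy": 0,"wz": 0,"grip": 0},
    {"x": 0,"y": 0,"z": 0,"wx": 0,"wy": 0,"wz": 0,"grip": 0},
    {"x": 0,"y": 0,"z": 0,"wx": 0,"wy": 0,"wz": 0,"grip": 0},
    {"x": 0,"y": 0,"z": 0,"wx": 0,"wy": 0,"wz": 0,"grip": 0}
  ],
  "squeeze": 30
}}

```text
clock: 21.35
eef_pos: [654.4, 7.5, 61.8]
eef_rot: [3.14, 0.0, 1.824]
wrist_force: [-0.6, -0.3, -2.5]
finger_gap: 31.7
```

```bash
python3 -c "
from h import *
delta(654,7.5,30,104.5)
p,d=manip.camera('wrist');cv2.imwrite('pics/w7.png',p[:,:,::-1])"
```

```text
t 21.35 pos [654.4   7.5  61.8] rot [1.7994e+02 2.0000e-02 1.0450e+02] gap 31.7 F [-0.6 -0.3 -2.5]
before turn [ 0.1 -0.4 31.8] after turn [ 0.1 -0.4 31.8] wz -0.0
```

View pics/w7.png

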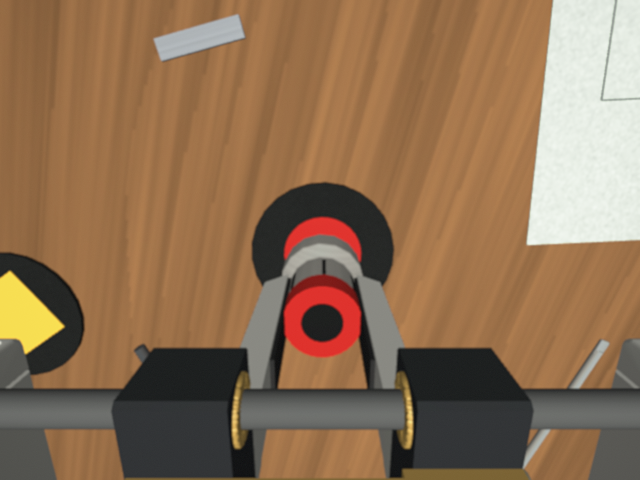

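The collet is upright and centred over the red disc at (322,245). Lowering.

>>> {"name": "play_rows", "arguments": {
  "commands": [
    {"x": 0,"y": 0,"z": 0.014,"wx": 0,"wy": 0,"wz": 0,"grip": 0},
    {"x": 0,"y": 0,"z": 0.01,"wx": 0,"wy": 0,"wz": 0,"grip": 0},
    {"x": 0,"y": 0,"z": 0.004,"wx": 0,"wy": 0,"wz": 0,"grip": 0},
    {"x": 0,"y": 0,"z": 0.002,"wx": 0,"wy": 0,"wz": 0,"grip": 0},
    {"x": 0,"y": 0,"z": 0.001,"wx": 0,"wy": 0,"wz": 0,"grip": 0},
    {"x": 0,"y": 0,"z": 0.001,"wx": 0,"wy": 0,"wz": 0,"grip": 0},
    {"x": 0,"y": 0,"z": 0,"wx": 0,"wy": 0,"wz": 0,"grip": 0},
    {"x": 0,"y": 0,"z": 0,"wx": 0,"wy": 0,"wz": 0,"grip": 0}
  ],
  "squeeze": 30
}}

```text
clock: 22.4
eef_pos: [654.2, 7.5, 30.1]
eef_rot: [3.141, 0.0, 1.824]
wrist_force: [-3.5, -0.6, 6.2]
finger_gap: 31.8
```

>>> {"name": "play_rows", "arguments": {
  "commands": [
    {"x": 0,"y": 0,"z": 0,"wx": 0,"wy": 0,"wz": 0,"grip": 1},
    {"x": 0,"y": 0,"z": 0,"wx": 0,"wy": 0,"wz": 0,"grip": 1},
    {"x": 0,"y": 0,"z": 0,"wx": 0,"wy": 0,"wz": 0,"grip": 1},
    {"x": 0,"y": 0,"z": -0.005,"wx": 0,"wy": 0,"wz": 0,"grip": 1},
    {"x": 0,"y": 0,"z": -0.02,"wx": 0,"wy": 0,"wz": 0,"grip": 1},
    {"x": 0,"y": 0,"z": -0.03,"wx": 0,"wy": 0,"wz": 0,"grip": 1},
    {"x": 0,"y": 0,"z": -0.025,"wx": 0,"wy": 0,"wz": -9.1,"grip": 1},
    {"x": 0,"y": 0,"z": -0.01,"wx": 0,"wy": 0,"wz": -9.1,"grip": 1},
    {"x": 0,"y": 0,"z": 0,"wx": 0,"wy": 0,"wz": -9.1,"grip": 1},
    {"x": 0,"y": 0,"z": 0,"wx": 0,"wy": 0,"wz": -9.1,"grip": 1},
    {"x": 0,"y": 0,"z": 0,"wx": 0,"wy": 0,"wz": 0,"grip": 1}
  ],
  "squeeze": 35
}}

```text
clock: 23.78
eef_pos: [654.3, 7.5, 120.3]
eef_rot: [3.141, 0.001, 2.458]
wrist_force: [0.2, 0.2, 0.1]
finger_gap: 94.2
```

```bash
python3 -c "
from h import *
delta(489.5,-436.5,120,141)"
```

```text
t 23.77 pos [654.3   7.5 120.3] rot [1.7995e+02 6.0000e-02 1.4084e+02] gap 94.2 F [0.2 0.2 0.1]
before turn [-1.526e+02 -4.483e+02  3.000e-01] after turn [-1.514e+02 -4.488e+02  3.000e-01] wz -0.16
```

>>> {"name": "play_rows", "arguments": {
  "commands": [
    {"x": -0.0127,"y": -0.0374,"z": 0,"wx": 0,"wy": 0,"wz": 0,"grip": 1},
    {"x": -0.0127,"y": -0.0374,"z": 0,"wx": 0,"wy": 0,"wz": 0,"grip": 1},
    {"x": -0.0127,"y": -0.0374,"z": 0,"wx": 0,"wy": 0,"wz": 0,"grip": 1},
    {"x": -0.0127,"y": -0.0374,"z": 0,"wx": 0,"wy": 0,"wz": 0,"grip": 1},
    {"x": -0.0127,"y": -0.0374,"z": 0,"wx": 0,"wy": 0,"wz": 0,"grip": 1},
    {"x": -0.0127,"y": -0.0374,"z": 0,"wx": 0,"wy": 0,"wz": 0,"grip": 1},
    {"x": -0.0127,"y": -0.0374,"z": 0,"wx": 0,"wy": 0,"wz": 0,"grip": 1},
    {"x": -0.0127,"y": -0.0374,"z": 0,"wx": 0,"wy": 0,"wz": 0,"grip": 1},
    {"x": -0.0127,"y": -0.0374,"z": 0,"wx": 0,"wy": 0,"wz": 0,"grip": 1},
    {"x": -0.0127,"y": -0.0374,"z": 0,"wx": 0,"wy": 0,"wz": 0,"grip": 1},
    {"x": -0.0127,"y": -0.0374,"z": 0,"wx": 0,"wy": 0,"wz": 0,"grip": 1},
    {"x": -0.0127,"y": -0.0374,"z": 0,"wx": 0,"wy": 0,"wz": 0,"grip": 1},
    {"x": 0,"y": 0,"z": 0,"wx": 0,"wy": 0,"wz": 0,"grip": 1},
    {"x": 0,"y": 0,"z": 0,"wx": 0,"wy": 0,"wz": 0,"grip": 1},
    {"x": 0,"y": 0,"z": 0,"wx": 0,"wy": 0,"wz": 0,"grip": 1}
  ],
  "squeeze": 35
}}

```text
clock: 25.65
eef_pos: [489.8, -436.0, 119.3]
eef_rot: [3.142, 0.0, 2.459]
wrist_force: [0.1, -0.2, 0.4]
finger_gap: 93.8
```

```bash
python3 -c "
from h import *
delta(489.5,-436.5,18,141)
p,d=manip.camera('wrist');cv2.imwrite('pics/w8.png',p[:,:,::-1])
p,d=manip.camera('top');cv2.imwrite('pics/t2.png',p[:,:,::-1])
for b in blobs(p,'red'): print(b.mean(0),[desc(cast('top',b,z),'x') for z in (64,)])
"
```

```text
t 25.65 pos [ 489.8 -436.   119.3] rot [1.800e+02 2.000e-02 1.409e+02] gap 93.8 F [ 0.1 -0.2  0.4]
before turn [-1.000e-01 -6.000e-01  1.013e+02] after turn [-1.000e-01 -6.000e-01  1.013e+02] wz -0.1
[311.03508772 179.68421053] [(array([641. ,   5.2]), 8.5, array([642.4,   3.2]), array([44.1, 55.5]), 84.1)]
[75.         65.02941176] [(array([885.1, 529.6]), 40.0, array([885.1, 529.5]), array([29.1, 27.9]), 47.9)]
```

View pics/w8.png

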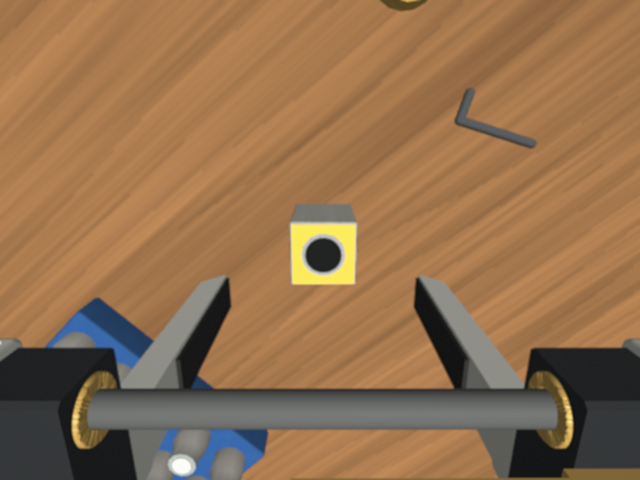

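View pics/t2.png

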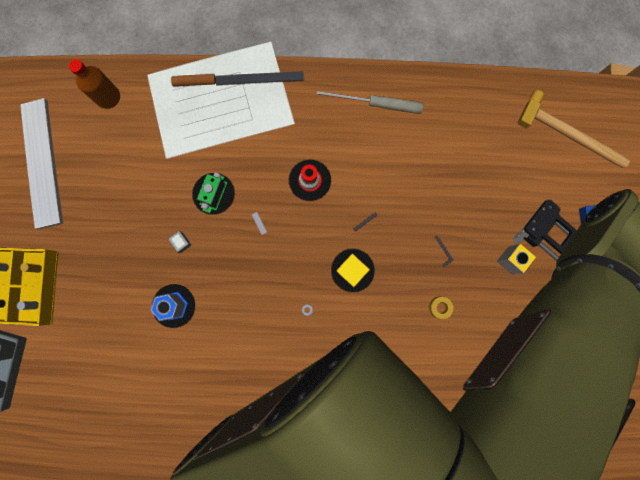

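Holder, hex and collet stand on their pads at (213,193), (172,306) and (309,178). The square is at (323,253), lined up with the jaws. Going down.

>>> {"name": "play_rows", "arguments": {
  "commands": [
    {"x": 0,"y": -0.0005,"z": 0.03,"wx": 0,"wy": 0,"wz": 0,"grip": 1},
    {"x": 0,"y": 0,"z": 0.03,"wx": 0,"wy": 0,"wz": 0,"grip": 1},
    {"x": 0,"y": 0,"z": 0.026,"wx": 0,"wy": 0,"wz": 0,"grip": 1},
    {"x": 0,"y": 0,"z": 0.015,"wx": 0,"wy": 0,"wz": 0,"grip": 1},
    {"x": 0,"y": 0,"z": 0,"wx": 0,"wy": 0,"wz": 0,"grip": 0},
    {"x": 0,"y": 0,"z": 0,"wx": 0,"wy": 0,"wz": 0,"grip": 0},
    {"x": 0,"y": 0,"z": 0,"wx": 0,"wy": 0,"wz": 0,"grip": 0},
    {"x": 0,"y": 0,"z": 0,"wx": 0,"wy": 0,"wz": 0,"grip": 0},
    {"x": 0,"y": 0,"z": 0,"wx": 0,"wy": 0,"wz": 0,"grip": 0},
    {"x": 0,"y": 0,"z": 0,"wx": 0,"wy": 0,"wz": 0,"grip": 0},
    {"x": 0,"y": 0,"z": 0,"wx": 0,"wy": 0,"wz": 0,"grip": 0},
    {"x": 0,"y": 0,"z": 0,"wx": 0,"wy": 0,"wz": 0,"grip": 0}
  ],
  "squeeze": 35
}}

```text
clock: 27.25
eef_pos: [489.1, -437.1, 18.2]
eef_rot: [3.141, 0.0, 2.459]
wrist_force: [2.5, 4.4, 4.8]
finger_gap: 43.7
```

```bash
python3 -c "
from h import *
delta(458.8,-91.2,110,138.4)"
```

```text
t 27.25 pos [ 489.1 -437.1   18.2] rot [1.7998e+02 2.0000e-02 1.4090e+02] gap 43.7 F [2.5 4.4 4.8]
before turn [241.7 249.3 -91.8] after turn [252.4 238.5 -91.8] wz 2.5
```

>>> {"name": "play_rows", "arguments": {
  "commands": [
    {"x": 0,"y": 0,"z": -0.01,"wx": 0,"wy": 0,"wz": 0,"grip": 0},
    {"x": 0,"y": 0,"z": -0.03,"wx": 0,"wy": 0,"wz": 2.5,"grip": 0},
    {"x": 0,"y": 0,"z": -0.03,"wx": 0,"wy": 0,"wz": 0,"grip": 0},
    {"x": 0,"y": 0,"z": -0.02,"wx": 0,"wy": 0,"wz": 0,"grip": 0},
    {"x": 0.0126,"y": 0.0119,"z": 0,"wx": 0,"wy": 0,"wz": 0,"grip": 0},
    {"x": 0.0252,"y": 0.0239,"z": 0,"wx": 0,"wy": 0,"wz": 0,"grip": 0},
    {"x": 0.0252,"y": 0.0239,"z": 0,"wx": 0,"wy": 0,"wz": 0,"grip": 0},
    {"x": 0.0252,"y": 0.0239,"z": 0,"wx": 0,"wy": 0,"wz": 0,"grip": 0},
    {"x": 0.0252,"y": 0.0239,"z": 0,"wx": 0,"wy": 0,"wz": 0,"grip": 0},
    {"x": 0.0252,"y": 0.0239,"z": 0,"wx": 0,"wy": 0,"wz": 0,"grip": 0},
    {"x": 0.0252,"y": 0.0239,"z": 0,"wx": 0,"wy": 0,"wz": 0,"grip": 0},
    {"x": 0.0252,"y": 0.0239,"z": 0,"wx": 0,"wy": 0,"wz": 0,"grip": 0},
    {"x": 0.0252,"y": 0.0239,"z": 0,"wx": 0,"wy": 0,"wz": 0,"grip": 0},
    {"x": 0.0252,"y": 0.0239,"z": 0,"wx": 0,"wy": 0,"wz": 0,"grip": 0},
    {"x": 0.0126,"y": 0.0119,"z": 0,"wx": 0,"wy": 0,"wz": 0,"grip": 0},
    {"x": 0,"y": 0,"z": 0.025,"wx": 0,"wy": 0,"wz": 0,"grip": 0},
    {"x": 0,"y": 0,"z": 0.02,"wx": 0,"wy": 0,"wz": 0,"grip": 0},
    {"x": 0,"y": 0,"z": 0,"wx": 0,"wy": 0,"wz": 0,"grip": 0},
    {"x": 0,"y": 0,"z": 0,"wx": 0,"wy": 0,"wz": 0,"grip": 0},
    {"x": 0,"y": 0,"z": 0,"wx": 0,"wy": 0,"wz": 0,"grip": 0}
  ],
  "squeeze": 35
}}

```text
clock: 29.75
eef_pos: [459.5, -91.6, 63.8]
eef_rot: [3.141, 0.001, 2.415]
wrist_force: [0.2, -0.2, -5.7]
finger_gap: 43.6
```

```bash
python3 -c "
from h import *
delta(458.8,-91.2,22,138.4)
p,d=manip.camera('wrist');cv2.imwrite('pics/w9.png',p[:,:,::-1])"
```

```text
t 29.75 pos [459.5 -91.6  63.8] rot [1.7997e+02 7.0000e-02 1.3838e+02] gap 43.6 F [ 0.2 -0.2 -5.7]
before turn [ 0.8 -0.2 41.8] after turn [ 0.8 -0.2 41.8] wz -0.02
```

View pics/w9.png

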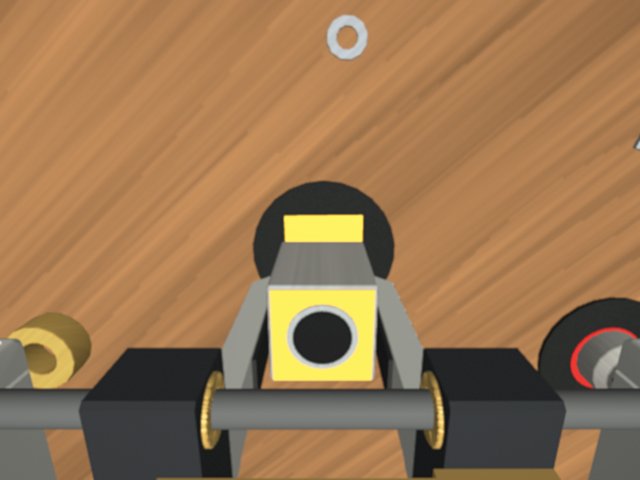

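The square is parallel with the yellow square at (323,228) and centred on it. Lowering.

>>> {"name": "play_rows", "arguments": {
  "commands": [
    {"x": 0.0005,"y": 0,"z": 0.015,"wx": 0,"wy": 0,"wz": 0,"grip": 0},
    {"x": 0,"y": 0,"z": 0.012,"wx": 0,"wy": 0,"wz": 0,"grip": 0},
    {"x": 0,"y": 0,"z": 0.008,"wx": 0,"wy": 0,"wz": 0,"grip": 0},
    {"x": 0,"y": 0,"z": 0.003,"wx": 0,"wy": 0,"wz": 0,"grip": 0},
    {"x": 0,"y": 0,"z": 0.002,"wx": 0,"wy": 0,"wz": 0,"grip": 0},
    {"x": 0,"y": 0,"z": 0.001,"wx": 0,"wy": 0,"wz": 0,"grip": 0},
    {"x": 0,"y": 0,"z": 0.001,"wx": 0,"wy": 0,"wz": 0,"grip": 0},
    {"x": 0,"y": 0,"z": 0,"wx": 0,"wy": 0,"wz": 0,"grip": 0},
    {"x": 0,"y": 0,"z": 0,"wx": 0,"wy": 0,"wz": 0,"grip": 0}
  ],
  "squeeze": 35
}}

```text
clock: 30.92
eef_pos: [458.9, -91.1, 22.2]
eef_rot: [3.141, 0.001, 2.415]
wrist_force: [-6.8, 1.7, 12.8]
finger_gap: 43.7
```

>>> {"name": "play_rows", "arguments": {
  "commands": [
    {"x": 0,"y": 0,"z": 0,"wx": 0,"wy": 0,"wz": 0,"grip": 1},
    {"x": 0,"y": 0,"z": 0,"wx": 0,"wy": 0,"wz": 0,"grip": 1},
    {"x": 0,"y": 0,"z": 0,"wx": 0,"wy": 0,"wz": 0,"grip": 1},
    {"x": 0,"y": 0,"z": -0.005,"wx": 0,"wy": 0,"wz": 0,"grip": 1},
    {"x": 0,"y": 0,"z": -0.02,"wx": 0,"wy": 0,"wz": 0,"grip": 1},
    {"x": 0,"y": 0,"z": -0.035,"wx": 0,"wy": 0,"wz": 0,"grip": 1},
    {"x": 0,"y": 0,"z": -0.04,"wx": 0,"wy": 0,"wz": 0,"grip": 1},
    {"x": 0,"y": 0,"z": -0.04,"wx": 0,"wy": 0,"wz": 0,"grip": 1},
    {"x": -0.0237,"y": -0.0267,"z": 0,"wx": 0,"wy": 0,"wz": 0,"grip": 1},
    {"x": -0.0237,"y": -0.0267,"z": 0,"wx": 0,"wy": 0,"wz": 0,"grip": 1},
    {"x": -0.0237,"y": -0.0267,"z": 0,"wx": 0,"wy": 0,"wz": 0,"grip": 1},
    {"x": -0.0237,"y": -0.0267,"z": 0,"wx": 0,"wy": 0,"wz": 0,"grip": 1},
    {"x": -0.0237,"y": -0.0267,"z": 0,"wx": 0,"wy": 0,"wz": 0,"grip": 1},
    {"x": -0.0237,"y": -0.0267,"z": 0,"wx": 0,"wy": 0,"wz": 0,"grip": 1},
    {"x": -0.0237,"y": -0.0267,"z": 0,"wx": 0,"wy": 0,"wz": 0,"grip": 1},
    {"x": -0.0237,"y": -0.0267,"z": 0,"wx": 0,"wy": 0,"wz": 0,"grip": 1},
    {"x": -0.0237,"y": -0.0267,"z": 0,"wx": 0,"wy": 0,"wz": 0,"grip": 1},
    {"x": 0,"y": 0,"z": 0,"wx": 0,"wy": 0,"wz": 0,"grip": 1},
    {"x": 0,"y": 0,"z": 0,"wx": 0,"wy": 0,"wz": 0,"grip": 1},
    {"x": 0,"y": 0,"z": 0,"wx": 0,"wy": 0,"wz": 0,"grip": 1}
  ],
  "squeeze": 35
}}

```text
clock: 33.42
eef_pos: [458.9, -411.5, 161.2]
eef_rot: [3.142, 0.0, 2.416]
wrist_force: [-0.2, 0.1, 0.1]
finger_gap: 94.4
```

```bash
python3 -c "
from h import *
for n in ('top','scene'):
  p,d=manip.camera(n);cv2.imwrite(f'pics/{n}9.png',p[:,:,::-1])
  for c in RNG:
    for b in blobs(p,c):
      k={'blue':'hex','yellow':'sq'}.get(c,'x'); r=desc(cast(n,b,48 if c=='green' else 64),k)
      if max(r[3])<70: print(n,c,b.mean(0).round(),r)
  p0=np.load(f'pics/{n}0.npz')['p']
  for q in (p0,p):
    h=cv2.cvtColor(q,cv2.COLOR_RGB2HSV)
    if n=='top':
      box=h[225:260,160:200]; m=((box[:,:,1]<70)&(box[:,:,2]>70)); y,x=np.nonzero(m); print('box px',x.mean()+160,y.mean()+225,m.sum())
      m=cv2.inRange(h[290:330,420:465],(18,120,60),(32,255,255)); y,x=np.nonzero(m); print('ring px',x.mean()+420,y.mean()+290,len(x))
"
```

```text
top blue [163. 307.] (array([369.7, 289.1]), 14.5, array([369.6, 288.9]), array([43.7, 47.9]), 20.2)
top blue [179. 307.] (array([372.2, 262. ]), 59.0, array([371.7, 259.4]), array([34.8, 57. ]), 86.6)
top yellow [351. 271.] (array([456.5, -87.4]), 48.3, array([457. , -87.3]), array([48. , 51.2]), 46.5)
top red [311. 180.] (array([640.9,   5.1]), 6.7, array([642. ,   4.5]), array([52.7, 45.1]), 1.7)
top red [75. 65.] (array([885.2, 529.5]), 25.2, array([885.2, 529.6]), array([29.2, 27.9]), 47.9)
top green [208. 189.] (array([616.6, 216.3]), 163.7, array([616.9, 216.2]), array([31.5, 57.3]), 72.3)
box px 178.0304347826087 241.09130434782608 230
ring px 441.2241379310345 307.48275862068965 348
box px 178.0304347826087 241.09130434782608 230
ring px 441.16 307.4685714285714 350
scene blue [356. 160.] (array([369.4, 291.3]), 16.5, array([370. , 292.1]), array([45.8, 33.1]), 39.5)
scene yellow [281. 242.] (array([458.2, -90.4]), 47.9, array([458. , -90.6]), array([40.1, 41.2]), 47.9)
scene red [385. 258.] (array([656.8,   4. ]), 121.0, array([657.2,   4.4]), array([30.3, 44.3]), 34.7)
scene red [566. 163.] (array([812.2, 640.7]), 100.5, array([813. , 640.7]), array([28.9, 61.4]), 14.6)
scene green [422. 211.] (array([617.1, 218.1]), 163.2, array([617.4, 217.9]), array([27.6, 54.8]), 72.8)
```

View pics/top9.png

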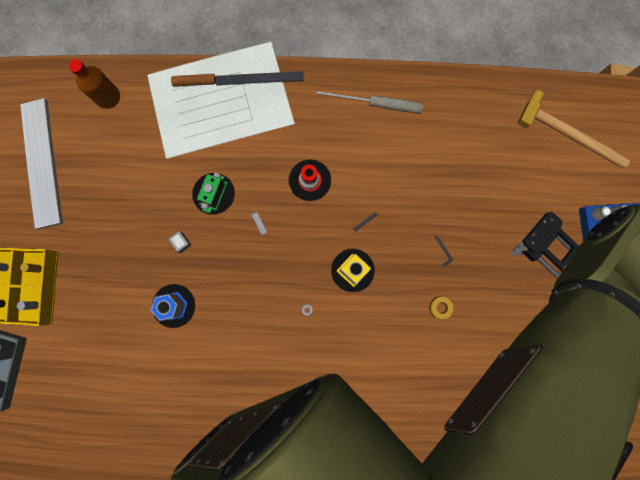

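View pics/scene9.png

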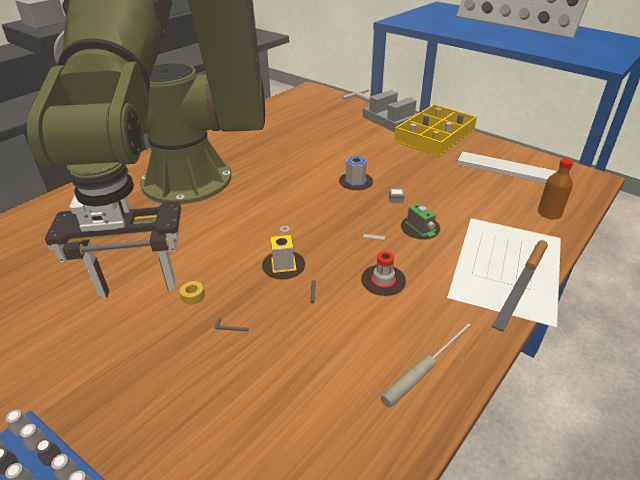

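```bash
python3 -c "
from h import *
p=cv2.imread('pics/top9.png')[:,:,::-1].copy()
g=p[160:190,298:322].max(2); m=np.uint8(g<70)
n,l,s,c=cv2.connectedComponentsWithStats(m)
for i in range(1,n): 
  if s[i,4]>5: print(s[i],cast('top',c[i]+[298,160],64).round(1))
manip.sign_off(); print(manip.read_state()['clock'])
"
```

```text
[  0   0  24  17 171] [[667.9   5.5  64. ]]
[ 7  9  8  7 43] [[653.4   7.8  64. ]]
[ 7 18 12  6 23] [[633.2   2.9  64. ]]
[ 0 23  5  7 17] [[620.9  26.   64. ]]
[19 24  5  6 17] [[621.9 -16.1  64. ]]
the job is handed in; nothing more can be done
the job is handed in; nothing more can be done
```

I placed all four pieces upright on their pads. Each was lowered until the wrist force showed contact, then released. I handed the job in at about 33.5 s of the 109 s allowed; sign-off reports no verdict.

The last checks, made from the camera images before hand-in:

| Piece | Measured centre (mm) | Pad centre (mm) | Piece angle | Pad angle |
|---|---|---|---|---|
| Hex block | (369.7, 289.1) | (370.6, 290.0) | 14.5° | 14.2° |
| Square block | (458.2, −90.4) | (458.8, −91.2) | 47.9° | 48.4° |
| Collet (bore centre) | (653.4, 7.8) | (654.0, 7.5) | – | – |
| Tool holder | (617, 217) | (617.7, 217.8) | about 163° | 162° |

- **Brass ring and grey box:** their pixel positions in the top camera were unchanged from the start, to within 0.1 pixel. They were not moved.
- **Gripper:** open and well clear of everything at hand-in.
- **Checks that disagreed:**
  - The colour outlines for the collet, and for the square in the top view, merged with the paint on their pads. They read up to about 13 mm off for the collet and 4 mm off for the square. I relied on the collet's bore and the scene camera's view of the square instead.
  - The scene camera read the hex angle as 16.5°, but with the block partly hidden; it is still within tolerance.
- **Refused move:** the first move call was rejected because of its format, and nothing moved.

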